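Hang the deep dipper on the tea counter's rack

TASK

Of the two steel dippers standing on the tea counter, take the one with the deep, narrow cup by its wooden handle and hang it by its hook over the bar of the rack, near the middle of the bar. Its cup sits to one side of the hook, so let the weight onto the bar and release it gently, without dropping it, so that it stays hanging freely, at rest. Leave the shallow, wide dipper and the tea bowl where they stand.

Things in the scene. Friction and masses are not known exactly. Their poses are not given: they have to be found in the camera images.
- dipper: Deep dipper (mm): 242 tall, 220 g, stands on its cup (56 wide, 70 deep). Origin: under the ridge of its roof-shaped strip hook, 165 above the cup's bottom; z up, x from stem to hook tip. In this frame: 8 thick stem and wooden handle (24 along x, 16 along y, z 15 to 77) at x -17, cup's middle x -49, hook 14 wide, gap for the bar x -13 to 14, tip down to z -26. Hung, it leans 15-27 deg, handle to -x.
- rack: Fixed rack: a level dark steel bar 10 mm thick and 260 long on two posts 12 thick with round feet 60 across; post knobs reach 219 up. Origin: on the counter under the bar's middle. The bar runs along y, its axis 205 and its top 210 above the origin (a dipper's ridge comes to 212). x points away from the robot, within 20 degrees. Both sides of the bar are free.
- ladle: The other dipper, to be left alone: same steel stem, wooden handle and hook, but a shallow, wide cup, 84 mm across and 34 deep. Origin and axes as on the deep dipper: under the hook's ridge, 165 mm above the cup's bottom. Both dippers stand upright, hooks pointing away from the robot within 35 degrees.
- bowl: Brown tea bowl, 116 mm across and 72 mm tall, to be left alone. Origin: centre of its underside.
Things that resemble listed ones, but are neither listed nor needed, are in the scene too. What is shaped like the dipper but red is not meant.

How it is judged:
By the outcome, as a careful person would: the job done as asked, in the order asked, and still so for the second after the job is handed in, with the robot touching nothing.
It also fails if it takes over 64 s, if anything falls off the work surface, if the arm or the gripper's body presses on something with over 40 N, if the wrist force passes 120 N, or if a joint passes its speed limit or range.

ROBOT

A 6-joint arm with a two-finger parallel gripper is mounted at the origin on the work surface. World frame = base frame: x ahead of the robot, y to its left, z up, the work surface at z = 0. Lengths are in m, angles in rad, forces in N, time in s.
With the tool pointing down it reaches from about 0.3 to 0.875 m from the base axis. Payload 4.2 kg.
Tool frame: the origin (TCP) lies on the centre line of the jaws, within the pads' length; the fingertips stand arm.tips_ahead ahead of it and the grasp point (between the pads) lies 5 mm behind it (arm.tips_ahead is the distance from the TCP to the fingertips, in m); z points along the fingers, y is the line along which they close (so a half turn about z gives the same grasp; the last joint's range is limited). The gripper opens to 85 mm and grips with 20 to 120 N. Pads are 22 mm wide; open, the fingers measure 114 mm over their backs; the gripper's body (76 mm by 85 mm) begins 54 mm behind the grasp point. The pads swing forward as they close: fully open they stand 13 mm farther back than shut.
Start: joints at [-1.342, 0.32, 1.565, -0, 1.257, -0.02], TCP at [0.142, -0.557, 0.245] pointing down, gripper open.
Joint ranges: [-3.11, 3.11], [-0.84, 2.01], [0.21, 2.61], [-1.34, 4.49], [0.05, 2.63], [-2.56, 2.56]. Speed limits (rad/s): [2.57, 2.57, 3.14, 3.14, 3.14, 3.14].

INTERFACE

Orientations are given as a 3x3 rotation matrix whose columns are the frame's x, y, z axes.
In Python, from workcell import telemetry, imaging, ticket, arm gives the robot as it stands.
- The arm moves only by the tool jog_arm, never from a script. Its argument "rows" is a list of rows, each a list of 7 numbers: the shift along the world's x, y, z in units of 75 cm (1.0 is 75 cm), then the turn, a rotation vector about the world's x, y, z in units of 2 pi rad (1.0 is 2 pi rad), then the finger opening in mm, from 0 to 85.4. A call has 1 to 8 rows; each row shifts and turns the commanded pose from where the row before left it; what a row does not reach is not made up. A row lasts 1/12 s, in which the tool goes at most 41.7 mm and 7.16 degrees, less where a joint would pass 70% of its speed; a pose out of reach is approached as far as the arm can. A call with a number of a shift or a turn outside -1 to 1 is refused whole. A call with a gripper value outside its range is refused whole. The fingers move at their own pace and stop on an object; "force" is the grip in N (left out, the last holds). Time passes only in rows, so rows that do not move let the fingers close. It gives the time, the measured TCP pose, the force, the opening and the grip force at its end, in the units of the state.
- telemetry.sense(): the state, without advancing time (a new reading comes with each control period).
- imaging.capture(name): name is "scene" or "top" or "wrist"; returns a dict with "frame" (480x640x3 uint8, red, green, blue), "fov_y" (degrees; the focal length in pixels is half the picture's height over the tangent of half this angle, whatever the lens; pixels are square), "cx", "cy" (the principal point, pixels), "rvec" (rotation vector, rad) and "tvec" (3), from world to camera coordinates, as OpenCV has them. Camera axes: x right, y down, z forward; pixel columns grow to the right and rows downward; lengths in m; the calibration is good to about 2 mm. A picture is of the moment at which its call begins. There is no depth.
- ticket.finish_job(): hands the job in; it is judged then, once.
The state is a dict: "time": time; "q": joint angles; "qd": joint speeds; "joint_efforts": joint torques, N m; "tool_pos": TCP position; "eef_rot": TCP orientation; "wrist_force": force on the tool from outside, world axes, zero at the start; "ft_torque": the same for the moment, N m; "gripper_width": finger opening in m; "gripper_force": force on a finger pad.
Only numpy, scipy, OpenCV 4.12 (cv2) and the standard library are available. Lean on these libraries where they do the work, as an engineer would, in place of code of your own. Each camera call takes 0.05 s, during which the arm holds its last target. There are 200 camera calls.

## Working session

There is one attempt and no reset: what is moved stays moved. The work goes in short steps, Python scripts to look and compute and a tool call to move; the robot and the scene stay as the last step left them, time stands still between calls to the robot, and variables do not carry over. Pictures are saved under pics/ and viewed, at most 13 in all, crops included, and the job is handed in when it is done.

Besides the shell and the picture viewer there is one more tool, called after "Request:" as name([rows], argument=value, ...), one row to a line, values as JSON. jog_arm: Moves the arm, as the interface text tells. Shifts and turns lie within -1 to 1; 1 stands for 75 cm of shift or 2 pi rad of turn. Its arguments: {"type":"object","properties":{"rows":{"type":"array","items":{"type":"array","items":{"type":"number"}}},"force":{"type":"number"}},"required":["rows"]}

```bash
mkdir -p pics; ls; cat > h.py <<'E'
import numpy as np, cv2, json
from workcell import telemetry, imaging, ticket, arm
def cap(n,f=None):
    c=imaging.capture(n); 
    cv2.imwrite(f"pics/{f or n}.png",c["frame"][:,:,::-1])
    np.savez(f"pics/{f or n}.npz",**c)
    return c
def load(f): return dict(np.load(f"pics/{f}.npz"))
def K(c):
    f=240/np.tan(np.radians(float(c["fov_y"]))/2)
    return f,float(c["cx"]),float(c["cy"])
def ray(c,u,v):
    f,cx,cy=K(c);R=cv2.Rodrigues(np.array(c["rvec"],float))[0];t=np.array(c["tvec"],float).ravel()
    return -R.T@t, R.T@np.array([(u-cx)/f,(v-cy)/f,1])
def atz(c,u,v,z):
    o,d=ray(c,u,v); return o+d*(z-o[2])/d[2]
def proj(c,P):
    f,cx,cy=K(c);P=np.atleast_2d(np.array(P,float))
    return cv2.projectPoints(P,np.array(c["rvec"],float),np.array(c["tvec"],float),np.array([[f,0,cx],[0,f,cy],[0,0,1]]),None)[0][:,0]
def tri(*a):
    A=np.zeros((3,3));b=np.zeros(3)
    for c,u,v in a:
        o,d=ray(c,u,v);d/=np.linalg.norm(d);M=np.eye(3)-np.outer(d,d);A+=M;b+=M@o
    return np.linalg.solve(A,b)
E
python3 - <<'E'
from h import *
print(arm.tips_ahead)
a=cap("scene");b=cap("top")
for c in(a,b): print(ray(c,320,240),c["fov_y"])
s=telemetry.sense();print(s["tool_pos"],s["eef_rot"],s["time"])
E
```

```text
pics
0.014
(array([1.08436303, 0.51478449, 0.707886  ]), array([-0.52256352, -0.59697084, -0.60930037])) 44.47393049017479
(array([ 0.46522577, -0.04603361,  1.0786713 ]), array([ 0.07014044, -0.02218113, -0.99734196])) 56.23135142620285
[ 0.14151249 -0.55690546  0.2445582 ] [[ 9.69207923e-01  2.46243555e-01 -3.38015056e-04]
 [ 2.46243779e-01 -9.69206632e-01  1.58305207e-03]
 [ 6.22099353e-05 -1.61754071e-03 -9.99998690e-01]] 0.1
```

View pics/scene.png

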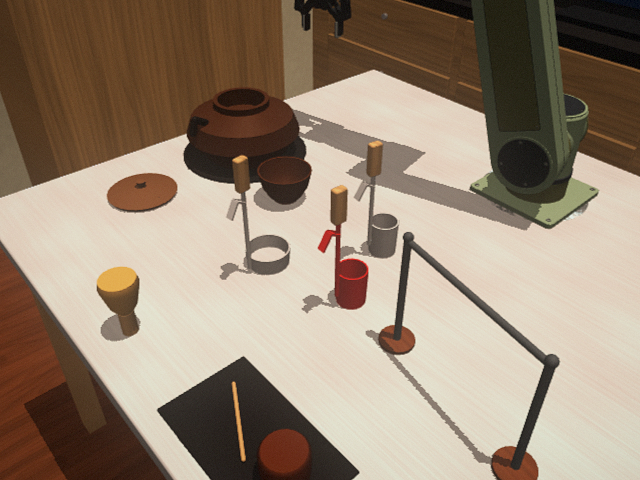

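View pics/top.png

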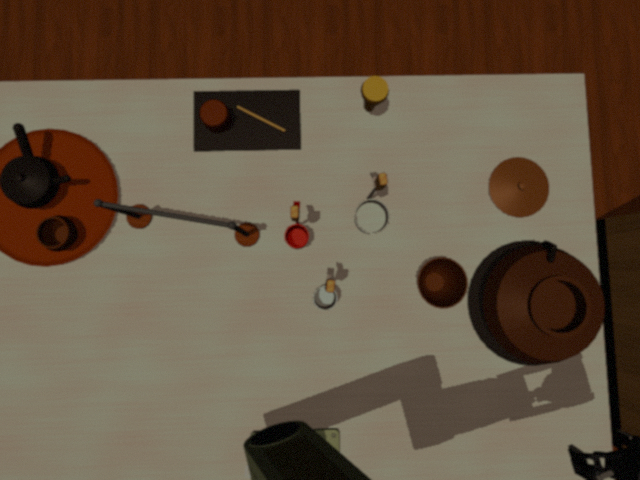

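Scene view: the candidates are the deep steel dipper (cup 383,235; handle 374,160), the red one (352,283), which is excluded, and the wide ladle (268,254), to be left alone. I choose the deep steel one, which is at about (327,292) in the top view. The bar runs from (408,238) to (551,360) in the scene.

```bash
python3 - <<'E'
from h import *
a=cv2.imread("pics/scene.png");b=cv2.imread("pics/top.png")
r=lambda im,x,y,w,h,s:cv2.resize(im[y:y+h,x:x+w],None,fx=s,fy=s,interpolation=cv2.INTER_CUBIC)
L=r(a,340,130,80,130,4.6)[:598]      # 368x598
R1=r(b,300,260,60,60,6); R2=r(b,80,180,200,80,2)
can=np.zeros((598,800,3),np.uint8);can[:L.shape[0],:368]=L;can[:360,380:740]=R1;can[370:530,380:780]=R2
cv2.imwrite("pics/crop1.png",can)
E
```

```text
(no output)
```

View pics/crop1.png

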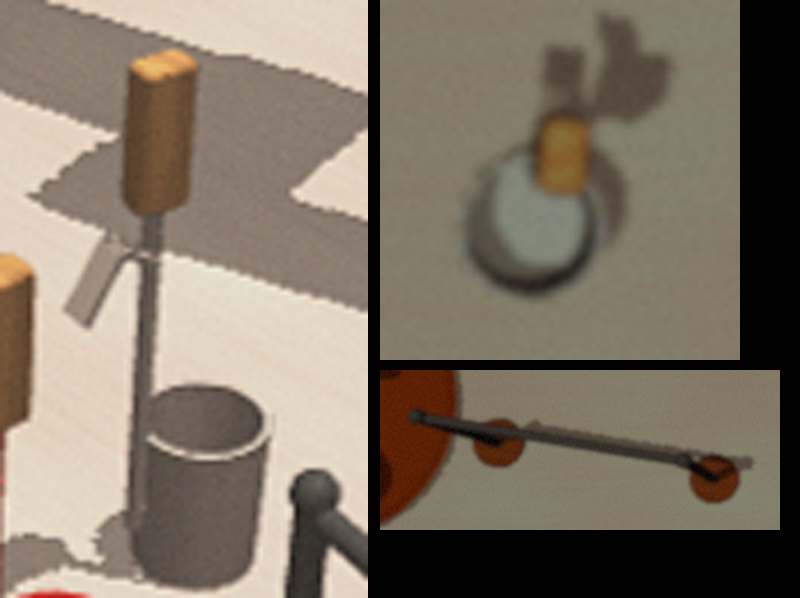

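The crop confirms a deep, narrow steel cup. I measured these crop points: handle top (163,65), rim centre (205,422), and in the top view handle top (565,143) and rim (532,222).

```bash
python3 - <<'E'
from h import *
from scipy.optimize import least_squares
a=load("scene");b=load("top")
S=lambda x,y:(340+x/4.6,130+y/4.6); T=lambda x,y:(300+(x-380)/6,260+y/6); U=lambda x,y:(80+(x-380)/2,180+(y-370)/2)
print("rim",tri((a,*S(207,420)),(b,*T(532,222))),atz(b,*T(532,222),.07),atz(a,*S(207,420),.07))
print("handle top",tri((a,*S(163,65)),(b,*T(565,143))))
obs=[(a,S(163,65),(-.017,0,.242)),(a,S(207,420),(-.049,0,.07)),(b,T(565,143),(-.017,0,.242)),(b,T(532,222),(-.049,0,.07)),(a,S(80,318),(.018,0,.139)),(a,S(150,213),(-.017,0,.18))]
def res(p):
    c,s=np.cos(p[2]),np.sin(p[2]);r=[]
    for cam,uv,q in obs: r+=list(proj(cam,[p[0]+c*q[0]-s*q[1],p[1]+s*q[0]+c*q[1],q[2]])[0]-uv)
    return np.array(r)
f=least_squares(res,[.45,-.05,0]);print("dipper",f.x,np.degrees(f.x[2]),f.fun.round(1).reshape(-1,2).tolist())
# rack
obs=[(a,(408.5,238.5),(0,-.13,.21)),(a,(551,360.5),(0,.13,.21)),(b,U(415,417),(0,.13,.21)),(b,U(686,460),(0,-.13,.21)),
 (a,(397,339),(0,-.13,.004)),(a,(515,465),(0,.13,.004)),(b,U(499,443),(0,.13,.004)),(b,U(714,479),(0,-.13,.004))]
for y in(1,): print(tri((a,408.5,238.5),(b,*U(686,460))),tri((a,551,360.5),(b,*U(415,417))),[atz(o[0],*o[1],.004).round(4) for o in obs[4:]])
g=least_squares(res,[.55,.2,0]);print("rack",g.x,np.degrees(g.x[2]),g.fun.round(1).reshape(-1,2).tolist())
E
```

```text
rim [ 0.40752211 -0.07597971  0.06851702] [ 0.40848381 -0.07692099  0.07      ] [ 0.40819663 -0.07364207  0.07      ]
handle top [ 0.4411777  -0.08166446  0.24015467]
dipper [ 0.45714668 -0.08348768 -0.16410295] -9.40240633283502 [[0.0, -1.0], [-0.9, -0.3], [-1.0, 1.0], [-0.6, -0.1], [-1.5, 1.5], [0.8, -1.3]]
[0.55948202 0.10314403 0.20741654] [0.60837392 0.3594819  0.2107389 ] [array([0.5595, 0.1041, 0.004 ]), array([0.6066, 0.3581, 0.004 ]), array([0.6079, 0.3587, 0.004 ]), array([0.5584, 0.1042, 0.004 ])]
rack [ 0.58372944  0.23111734 -0.18771423] -10.755232976795085 [[-0.2, -1.4], [1.0, -0.1], [1.3, -0.2], [-0.7, 0.1], [-0.3, -0.2], [-0.1, 1.0], [-0.1, -0.0], [0.3, -0.4]]
```

Request:
jog_arm([
  [0.0249,0.0397,0.01,0,0,-0.0041,50],
  [0.0249,0.0397,0.01,0,0,-0.0041,50],
  [0.0249,0.0397,0.01,0,0,-0.0041,50],
  [0.0249,0.0397,0.01,0,0,-0.0041,50],
  [0.0249,0.0397,0.01,0,0,-0.0041,50],
  [0.0249,0.0397,0.01,0,0,-0.0041,50],
  [0.0249,0.0397,0.01,0,0,-0.0041,50],
  [0.0249,0.0397,0.004,0,0,-0.0041,50],
])

```text
time: 0.77
tool_pos: [0.2916, -0.3177, 0.3016]
eef_rot: [[0.999, 0.041, 0.001], [0.041, -0.999, -0.001], [0.001, 0.001, -1.0]]
wrist_force: [1.4, 0.0, 1.6]
gripper_width: 0.05
gripper_force: 0.0
```

Request:
jog_arm([
  [0.0249,0.0397,0,0,0,-0.0041,50],
  [0.0249,0.0397,0,0,0,-0.0041,50],
  [0.0249,0.0397,0,0,0,-0.0041,50],
  [0.0249,0.0397,0,0,0,-0.0041,50],
  [0.0249,0.0397,0,0,0,-0.0041,50],
  [0.0249,0.0397,0,0,0,-0.0041,50],
  [0.0249,0.0397,0,0,0,-0.0041,50],
  [0.0,0.0,0,0,0,0,50],
])

```text
time: 1.43
tool_pos: [0.424, -0.1063, 0.3005]
eef_rot: [[0.991, -0.132, 0.001], [-0.132, -0.991, 0.003], [0.001, -0.003, -1.0]]
wrist_force: [-0.4, -0.3, 0.0]
gripper_width: 0.0499
gripper_force: 0.0
```

```bash
python3 - <<'E'
from h import *
s=telemetry.sense();print(s["tool_pos"],s["eef_rot"].round(4),s["time"],s["q"],s["wrist_force"])
c=cap("wrist","w1");a=cap("scene","s1")
print(proj(c,[[.4404,-.0807,.242],[.457,-.083,.165]]),proj(a,[.4404,-.0807,.242]))
im=np.zeros((480,800,3),np.uint8);im[:,:]=0
im[:,:480]=cv2.imread("pics/w1.png")[:,80:560];im[:320,480:]=cv2.resize(cv2.imread("pics/s1.png")[60:220,300:460],(320,320));cv2.imwrite("pics/c2.png",im)
E
```

```text
[ 0.42398031 -0.10628325  0.30047738] [[ 9.913e-01 -1.320e-01  1.000e-03]
 [-1.320e-01 -9.913e-01  2.800e-03]
 [ 6.000e-04 -2.900e-03 -1.000e+00]] 1.4333 [-0.27398294  0.06523358  1.75174701  0.00303788  1.32441804  1.42841381] [-0.42241212 -0.26859741  0.00439727]
[[267.5935115  243.3743046 ]
 [283.95446785 181.91115919]] [[375.47080601 143.15698438]]
```

View pics/c2.png

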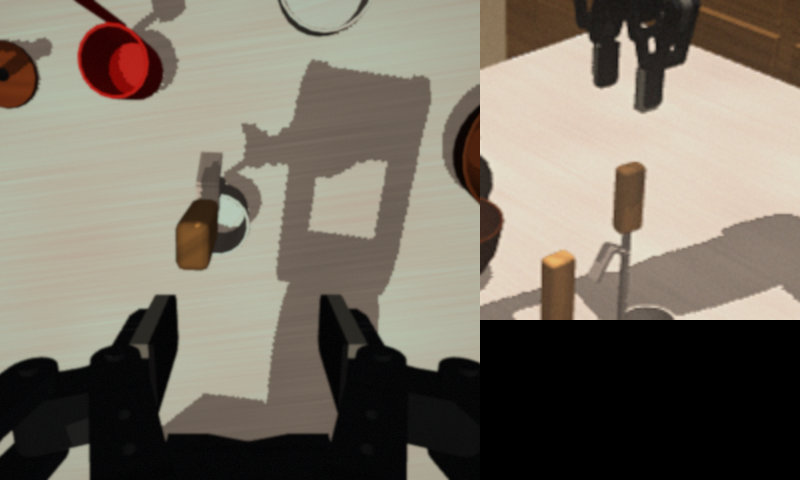

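The handle top is at about (273,245) in the wrist image, against a predicted (268,243). The estimate is good to about 2 mm, so I'll descend.

Request:
jog_arm([
  [0.0109,0.016,0,0,0,-0.0025,50],
  [0.0109,0.016,0,0,0,-0.0025,50],
  [0,0,0,0,0,0,50],
  [0,0,-0.025,0,0,0,50],
  [0,0,-0.025,0,0,0,50],
  [0,0,-0.025,0,0,0,50],
  [0,0,-0.025,0,0,0,50],
  [0,0,-0.02,0,0,0,50],
])

```text
time: 2.2
tool_pos: [0.4366, -0.0882, 0.2095]
eef_rot: [[0.986, -0.169, -0.002], [-0.169, -0.986, -0.001], [-0.002, 0.001, -1.0]]
wrist_force: [-0.8, 0.8, 0.2]
gripper_width: 0.0503
gripper_force: 0.0
```

```bash
python3 - <<'E'
from h import *
c=load("w1");print("y check",atz(c,273,246,.242))
s=telemetry.sense();print(s["tool_pos"],s["eef_rot"].round(4),s["q"],s["wrist_force"])
a=cap("scene","s2");c=cap("wrist","w2")
im=np.zeros((480,800,3),np.uint8)
im[:,:480]=cv2.imread("pics/w2.png")[:,80:560];im[:480,480:]=cv2.resize(cv2.imread("pics/s2.png")[100:260,320:427],(320,480));cv2.imwrite("pics/c3.png",im)
E
```

```text
y check [ 0.43885583 -0.08291309  0.242     ]
[ 0.43656178 -0.08819284  0.2095099 ] [[ 9.856e-01 -1.694e-01 -1.900e-03]
 [-1.694e-01 -9.856e-01 -5.000e-04]
 [-1.800e-03  8.000e-04 -1.000e+00]] [-2.24510244e-01  1.45542793e-01  1.89723239e+00 -1.06240097e-03
  1.10059571e+00  1.51694933e+00] [-0.81920067  0.80717218  0.20192078]
```

View pics/c3.png

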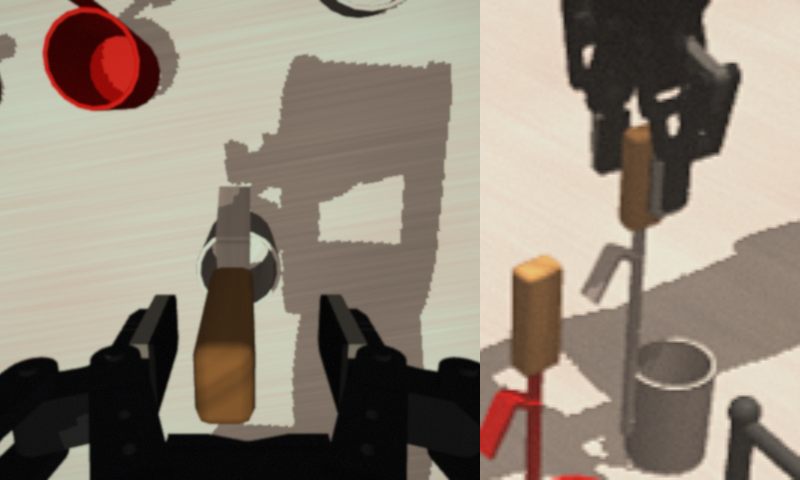

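The handle stands between the fingers, about 6 mm toward +y of centre (col 224 vs 247). I'll shift by that and close.

Request:
jog_arm([
  [0.0045,0.0075,0,0,0,0,50],
  [0,0,0,0,0,0,50],
  [0,0,0,0,0,0,35],
  [0,0,0,0,0,0,25],
  [0,0,0,0,0,0,10],
  [0,0,0,0,0,0,10],
  [0,0,0,0,0,0,10],
  [0,0,0,0,0,0,10],
], force=60)

```text
time: 2.97
tool_pos: [0.4421, -0.0812, 0.2116]
eef_rot: [[0.986, -0.168, 0.002], [-0.168, -0.986, -0.001], [0.002, 0.0, -1.0]]
wrist_force: [0.5, -1.3, 4.5]
gripper_width: 0.0153
gripper_force: 59.1
```

```bash
python3 - <<'E'
from h import *
s=telemetry.sense();print(s["tool_pos"],s["eef_rot"].round(4),s["gripper_width"],s["gripper_force"],s["wrist_force"],s["ft_torque"])
E
```

```text
[ 0.44213412 -0.08123859  0.21162602] [[ 9.858e-01 -1.681e-01  2.200e-03]
 [-1.681e-01 -9.858e-01 -7.000e-04]
 [ 2.300e-03  3.000e-04 -1.000e+00]] 0.015292075007136535 59.13799166679382 [ 0.4726     -1.30795274  4.54113863] [-0.08311462 -0.10143991 -0.06731528]
```

Request:
jog_arm([
  [0,0,0.006,0,0,0,10],
  [0,0,0.014,0,0,0,10],
  [0,0,0.024,0,0,0,10],
  [0,0,0.03,0,0,0,10],
  [0,0,0.03,0,0,0,10],
  [0,0,0.024,0,0,0,10],
  [0,0,0.012,0,0,0,10],
  [0,0,0,0,0,0,10],
])

```text
time: 3.63
tool_pos: [0.442, -0.0811, 0.3173]
eef_rot: [[0.986, -0.168, 0.003], [-0.168, -0.986, -0.001], [0.003, 0.0, -1.0]]
wrist_force: [-0.2, -0.4, -2.3]
gripper_width: 0.0154
gripper_force: 58.6
```

Request:
jog_arm([
  [0,0.015,0,0,0,0,10],
  [0,0.03,0,0,0,0,10],
  [0,0.04,0,0,0,0,10],
  [0,0.045,0,0,0,0,10],
  [0,0.045,0,0,0,-0.001,10],
  [0,0.045,0,0,0,-0.001,10],
  [0,0.045,0,0,0,-0.001,10],
  [0,0.045,0,0,0,0,10],
])

```text
time: 4.3
tool_pos: [0.4398, 0.1535, 0.3139]
eef_rot: [[0.982, -0.187, -0.004], [-0.187, -0.982, -0.001], [-0.004, 0.002, -1.0]]
wrist_force: [0.7, -0.8, -2.4]
gripper_width: 0.0155
gripper_force: 58.9
```

Request:
jog_arm([
  [0,0.045,0,0,0,0,10],
  [0,0.035,0,0,0,0,10],
  [0,0.02,0,0,0,0,10],
  [0,0.01,0,0,0,0,10],
  [0,0,0,0,0,0,10],
  [0,0,0,0,0,0,10],
  [0,0,0,0,0,0,10],
])

```text
time: 4.88
tool_pos: [0.4411, 0.233, 0.3153]
eef_rot: [[0.982, -0.188, -0.001], [-0.188, -0.982, -0.001], [-0.001, 0.001, -1.0]]
wrist_force: [0.1, 1.1, -1.7]
gripper_width: 0.0153
gripper_force: 59.0
```

```bash
python3 - <<'E'
from h import *
s=telemetry.sense();print(s["tool_pos"],s["eef_rot"].round(4),s["time"],s["q"],s["gripper_width"],s["gripper_force"],s["wrist_force"],s["ft_torque"])
a=cap("scene","s4");c=cap("wrist","w4")
im=np.zeros((480,800,3),np.uint8)
im[:,:360]=cv2.imread("pics/w4.png")[:,140:500];im[:,360:]=cv2.resize(cv2.imread("pics/s4.png")[100:340,360:580],(440,480));cv2.imwrite("pics/c4.png",im)
E
```

```text
[0.44107973 0.23299181 0.31528965] [[ 0.9823 -0.1876 -0.0012]
 [-0.1876 -0.9822 -0.0013]
 [-0.001   0.0015 -1.    ]] 4.8833 [ 4.63274854e-01  1.60935257e-01  1.60322973e+00 -5.91671364e-04
  1.37910313e+00  2.22287478e+00] 0.01532293886160931 58.96645367145538 [ 0.10088385  1.13817075 -1.6974968 ] [-0.07263236 -0.06843918 -0.00874497]
```

View pics/c4.png

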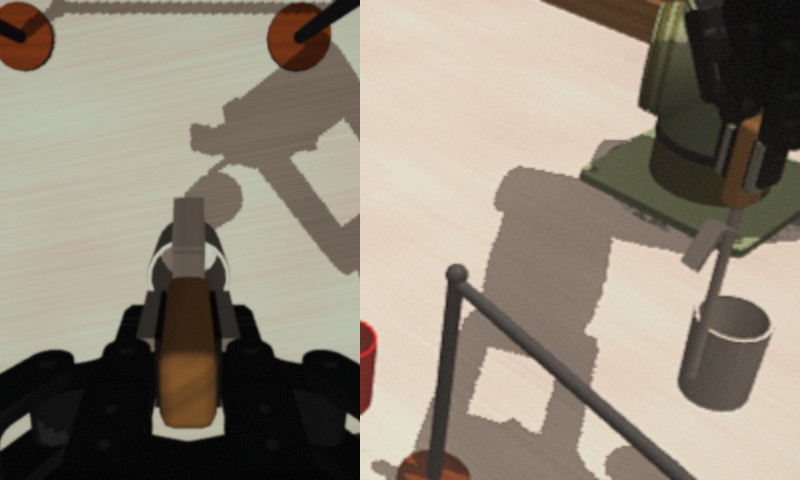

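The dipper is held. In the scene the hook tip is at about (529,233), the stem/handle junction at (549,203), the rim centre at (546,259) and the cup bottom centre near (537,296). I'll compare these with the model.

```bash
python3 - <<'E'
from h import *
from scipy.optimize import least_squares
a=load("s4");T=np.array([.4411,.2330,.3153]);yaw=-.1887
Q=np.array([(.018,0,-.026),(-.017,0,.015),(-.049,0,-.095),(-.017,0,.077),(-.02,0,-.158)])
S=lambda x,y:(360+(x-360)/2,100+y/2)
o=np.array([S(698,265),S(736,203),S(734,316),S(746,118),S(692,376)])
ex=np.array([np.cos(yaw),np.sin(yaw),0]);ey=np.array([-ex[1],ex[0],0])
def P(p): # p: dx, dz, tilt about dip y
    c,s=np.cos(p[2]),np.sin(p[2]);q=Q-[-.017,0,.046]
    X=q[:,0]*c-q[:,2]*s; Z=q[:,2]*c+q[:,0]*s   # + : handle to -x
    return T+np.outer(X-.002+p[0],ex)+np.outer(Z+p[1],[0,0,1])
print(proj(a,P([0,0,0])).round(1).tolist(),o.tolist())
f=least_squares(lambda p:(proj(a,P(p))-o).ravel(),[0,0,0]);print(f.x,np.degrees(f.x[2]),f.fun.round(1))
E
```

```text
[[523.6, 233.8], [549.2, 200.7], [547.0, 258.0], [560.8, 159.3], [523.6, 297.0]] [[529.0, 232.5], [548.0, 201.5], [547.0, 258.0], [553.0, 159.0], [526.0, 288.0]]
[ 0.00679599  0.00297903 -0.07208784] -4.1303289533145815 [-6.1  1.3 -0.7 -1.8  2.5 -3.8  3.4  0.   1.9  5.4]
```

Request:
jog_arm([
  [0.01,0,0,0,0,0,10],
  [0.025,0,0,0,0,0,10],
  [0.035,0,0,0,0,0,10],
  [0.035,0,0,0,0,0,10],
  [0.03,0,0,0,0,0,10],
  [0.02,0.0005,0,0,0,0,10],
  [0.012,0.001,0,0,0,0,10],
  [0.0035,0,0,0,0,0,10],
])

```text
time: 5.65
tool_pos: [0.571, 0.2344, 0.3152]
eef_rot: [[0.982, -0.188, -0.0], [-0.188, -0.982, -0.0], [-0.0, 0.0, -1.0]]
wrist_force: [-0.0, -0.1, -1.4]
gripper_width: 0.0153
gripper_force: 58.9
```

Request:
jog_arm([
  [0,0,0,0,0,0,10],
  [0,0,0,0,0,0,10],
  [0,0,0,0,0,0,10],
])

```text
time: 5.9
tool_pos: [0.5685, 0.235, 0.3162]
eef_rot: [[0.982, -0.187, -0.0], [-0.187, -0.982, 0.0], [-0.0, 0.0, -1.0]]
wrist_force: [0.3, -0.1, -1.6]
gripper_width: 0.0156
gripper_force: 58.9
```

```bash
python3 - <<'E'
from h import *
s=telemetry.sense();print(s["tool_pos"],s["eef_rot"].round(4),s["time"],s["q"],s["gripper_force"],s["wrist_force"],s["ft_torque"])
a=cap("scene","s5");c=cap("wrist","w5")
im=np.zeros((480,800,3),np.uint8)
im[:,:360]=cv2.imread("pics/w5.png")[:,140:500];im[:,360:]=cv2.resize(cv2.imread("pics/s5.png")[130:370,390:610],(440,480),interpolation=cv2.INTER_CUBIC);cv2.imwrite("pics/c5.png",im)
E
```

```text
[0.56845779 0.23502185 0.31619156] [[ 9.825e-01 -1.865e-01 -3.000e-04]
 [-1.865e-01 -9.825e-01  0.000e+00]
 [-3.000e-04  0.000e+00 -1.000e+00]] 5.9 [3.73291785e-01 3.52233877e-01 1.33937945e+00 9.84747154e-05
 1.45022186e+00 2.13168244e+00] 58.915244936943054 [ 0.2997455  -0.07390796 -1.58683437] [ 0.06032103 -0.03779054  0.00445604]
```

View pics/c5.png

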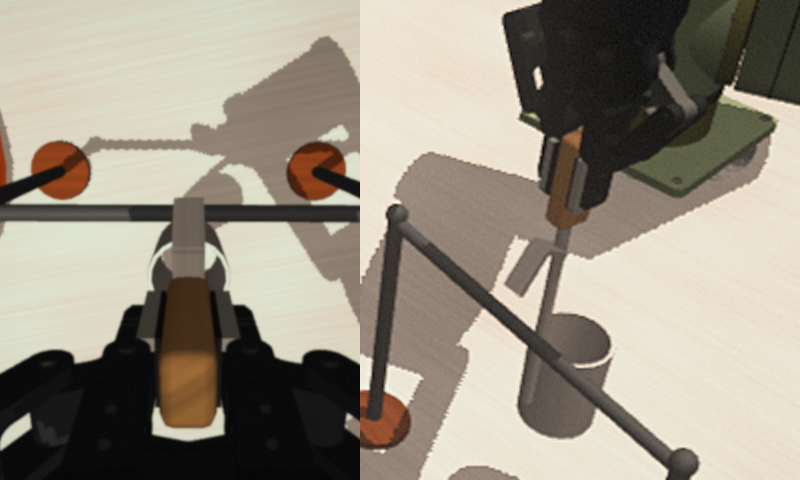

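The hook spans the bar in the wrist view: tip edge at row 197, bar rows 205–221, strip cols 174–204. I'll check the prediction to decide the x offset.

```bash
python3 - <<'E'
from h import *
c=load("w5");T=np.array([.5685,.2350,.3162]);yaw=-.188
ex=np.array([np.cos(yaw),np.sin(yaw),0]);ey=np.array([-ex[1],ex[0],0])
for d in(-.019,-.017,-.015,-.013):
    O=T-d*ex-[0,0,.0466]
    print(d,O.round(4),proj(c,[O+.018*ex-[0,0,.026],O+.0*ex,O-.005*ex+.077*0]).round(1).tolist(), proj(c,[O-.029*ex+[0,0,.077]]).round(1), proj(c,[O-.017*ex-[0,0,.095]-.004*ex]).round(1))
b=np.array([.5837,.2311,.205]);print(proj(c,[b,b+.03*np.array([-ex[1],ex[0],0]),b-.03*np.array([-ex[1],ex[0],0])]).round(1).tolist())
E
```

```text
-0.019 [0.5872 0.2314 0.2696] [[328.2, 185.2], [328.3, 237.1], [328.3, 248.5]] [[328.6 418.7]] [[328.2 229.2]]
-0.017 [0.5852 0.2318 0.2696] [[328.2, 189.5], [328.3, 241.7], [328.3, 253.0]] [[328.6 425. ]] [[328.2 232.2]]
-0.015 [0.5832 0.2322 0.2696] [[328.2, 193.7], [328.3, 246.2], [328.3, 257.5]] [[328.6 431.3]] [[328.2 235.2]]
-0.013 [0.5813 0.2326 0.2696] [[328.2, 197.9], [328.3, 250.8], [328.3, 261.9]] [[328.6 437.5]] [[328.2 238.1]]
[[329.9, 212.4], [277.1, 212.5], [382.8, 212.4]]
```

Request:
jog_arm([
  [0,0,-0.008,0,0,0,10],
  [0,0,-0.012,0,0,0,10],
  [0,0,-0.014,0,0,0,10],
  [0,0,-0.014,0,0,0,10],
  [0,0,-0.01,0,0,0,10],
  [0,0,-0.007,0,0,0,10],
  [0,0,-0.003,0,0,0,10],
  [0,0,0,0,0,0,10],
])

```text
time: 6.67
tool_pos: [0.5693, 0.235, 0.2642]
eef_rot: [[0.982, -0.187, -0.001], [-0.187, -0.982, -0.0], [-0.001, 0.001, -1.0]]
wrist_force: [0.5, -0.4, -2.8]
gripper_width: 0.0155
gripper_force: 59.0
```

Request:
jog_arm([
  [0,0,0,0,0,0,10],
  [0,0,0,0,0,0,10],
])

```text
time: 6.83
tool_pos: [0.5695, 0.2352, 0.2653]
eef_rot: [[0.982, -0.187, 0.001], [-0.187, -0.982, 0.0], [0.001, -0.0, -1.0]]
wrist_force: [-0.5, 0.4, -2.3]
gripper_width: 0.0153
gripper_force: 59.0
```

```bash
python3 - <<'E'
from h import *
s=telemetry.sense();print(s["tool_pos"],s["eef_rot"].round(4),s["time"],s["q"],s["gripper_force"],s["wrist_force"],s["ft_torque"])
E
```

```text
[0.5694581  0.23518042 0.26528752] [[ 9.824e-01 -1.868e-01  6.000e-04]
 [-1.868e-01 -9.824e-01  3.000e-04]
 [ 5.000e-04 -4.000e-04 -1.000e+00]] 6.8333 [3.72941945e-01 3.73875478e-01 1.43198960e+00 9.49873737e-05
 1.33507152e+00 2.13164424e+00] 58.99124085903168 [-0.51681156  0.43982802 -2.27450467] [-0.01500427 -0.02939548  0.02541565]
```

Request:
jog_arm([
  [-0.00477,0.0009,-0.0013,-0.0018,-0.0096,0,10],
  [-0.00467,0.0009,-0.0016,-0.0018,-0.0096,0,10],
  [-0.00457,0.0009,-0.0019,-0.0018,-0.0096,0,10],
  [0,0,0,0,0,0,10],
])

```text
time: 7.17
tool_pos: [0.5572, 0.2373, 0.262]
eef_rot: [[0.966, -0.185, 0.182], [-0.182, -0.983, -0.034], [0.185, -0.0, -0.983]]
wrist_force: [-0.0, -0.7, -1.1]
gripper_width: 0.0155
gripper_force: 59.0
```

```bash
python3 - <<'E'
from h import *
s=telemetry.sense();print(s["tool_pos"],s["eef_rot"].round(4),s["time"],s["q"],s["gripper_force"],s["wrist_force"],s["ft_torque"])
E
```

```text
[0.55717566 0.23728414 0.26196434] [[ 9.658e-01 -1.849e-01  1.819e-01]
 [-1.818e-01 -9.828e-01 -3.380e-02]
 [ 1.850e-01 -4.000e-04 -9.827e-01]] 7.1667 [ 0.43774908  0.28834539  1.58078597 -0.11975871  1.1234211   2.23832521] 58.95725190639496 [-0.0110924  -0.73519034 -1.05131864] [-0.0260517   0.23546772 -0.02909891]
```

Request:
jog_arm([
  [-0.00445,0.0009,-0.0022,-0.0018,-0.0096,0,10],
  [-0.0043,0.0008,-0.0025,-0.0018,-0.0096,0,10],
  [-0.00415,0.0008,-0.0027,-0.0018,-0.0096,0,10],
  [0,0,0,0,0,0,10],
  [0,0,0,0,0,0,10],
  [0,0,0,0,0,0,10],
])

```text
time: 7.67
tool_pos: [0.5498, 0.2391, 0.2562]
eef_rot: [[0.917, -0.187, 0.353], [-0.175, -0.982, -0.066], [0.359, -0.001, -0.933]]
wrist_force: [-0.1, -0.9, -3.0]
gripper_width: 0.0153
gripper_force: 59.0
```

```bash
python3 - <<'E'
from h import *
s=telemetry.sense();print(s["tool_pos"],s["eef_rot"].round(4),s["time"],s["q"],s["gripper_force"],s["wrist_force"],s["ft_torque"])
a=cap("scene","s6");c=cap("wrist","w6")
im=np.zeros((480,800,3),np.uint8)
im[:,:360]=cv2.imread("pics/w6.png")[:,140:500];im[:,360:]=cv2.resize(cv2.imread("pics/s6.png")[180:360,400:565],(440,480),interpolation=cv2.INTER_CUBIC);cv2.imwrite("pics/c6.png",im)
E
```

```text
[0.54975404 0.23908751 0.25616524] [[ 0.9169 -0.1873  0.3525]
 [-0.1753 -0.9823 -0.066 ]
 [ 0.3587 -0.0013 -0.9335]] 7.6667 [ 0.50743425  0.22845069  1.71818917 -0.29014177  0.92804474  2.4104112 ] 58.975762724876404 [-0.12035789 -0.85283209 -2.99700348] [ 0.10611549  0.34256008 -0.00281053]
```

View pics/c6.png

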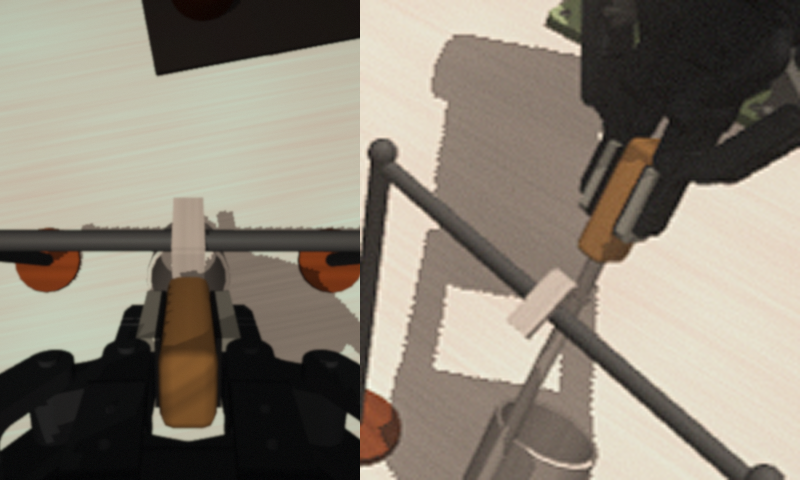

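The hook strip straddles the bar near its middle (scene about 480,292), with the handle tilted 21°. I'll lower it in small steps.

Request:
jog_arm([
  [0.0005,0,-0.002,0,0,0,10],
  [0.0005,0,-0.002,0,0,0,10],
  [0,0,0,0,0,0,10],
  [0,0,0,0,0,0,10],
])

```text
time: 8.1
tool_pos: [0.5507, 0.2389, 0.253]
eef_rot: [[0.916, -0.187, 0.355], [-0.174, -0.982, -0.066], [0.361, -0.001, -0.933]]
wrist_force: [2.6, -0.3, -1.0]
gripper_width: 0.0154
gripper_force: 59.2
```

Request:
jog_arm([
  [0,0,-0.0013,0,0,0,10],
  [0,0,0,0,0,0,10],
  [0,0,0,0,0,0,10],
])

```text
time: 8.35
tool_pos: [0.5508, 0.239, 0.2526]
eef_rot: [[0.916, -0.186, 0.356], [-0.174, -0.983, -0.066], [0.362, -0.002, -0.932]]
wrist_force: [4.5, -0.9, 1.6]
gripper_width: 0.0149
gripper_force: 59.4
```

Request:
jog_arm([
  [0,0,-0.0013,0,0,0,10],
  [0,0,0,0,0,0,10],
  [0,0,0,0,0,0,10],
])

```text
time: 8.6
tool_pos: [0.551, 0.2391, 0.2522]
eef_rot: [[0.915, -0.186, 0.357], [-0.174, -0.983, -0.066], [0.363, -0.002, -0.932]]
wrist_force: [3.0, -1.0, 5.3]
gripper_width: 0.0153
gripper_force: 59.8
```

Contact: the load has gone from the wrist to the bar, with a slight +x push. I'll ease off in that direction.

Request:
jog_arm([
  [0.0015,-0.0003,0.0007,0,0,0,10],
  [0,0,0,0,0,0,10],
  [0,0,0,0,0,0,10],
  [0,0,0,0,0,0,10],
])

```text
time: 8.93
tool_pos: [0.5514, 0.2391, 0.2521]
eef_rot: [[0.916, -0.186, 0.355], [-0.174, -0.982, -0.065], [0.361, -0.002, -0.932]]
wrist_force: [1.2, -0.1, 5.4]
gripper_width: 0.0154
gripper_force: 59.7
```

Request:
jog_arm([
  [0.001,-0.0002,0,0,0,0,10],
  [0,0,0,0,0,0,10],
  [0,0,0,0,0,0,10],
  [0,0,0,0,0,0,10],
])

```text
time: 9.27
tool_pos: [0.552, 0.239, 0.2517]
eef_rot: [[0.916, -0.186, 0.355], [-0.174, -0.982, -0.066], [0.361, -0.002, -0.933]]
wrist_force: [2.3, 0.1, 5.0]
gripper_width: 0.0154
gripper_force: 59.8
```

Request:
jog_arm([
  [0.001,-0.0002,0.001,0,0,0,10],
  [0,0,0,0,0,0,10],
  [0,0,0,0,0,0,10],
  [0,0,0,0,0,0,10],
])

```text
time: 9.6
tool_pos: [0.5523, 0.2386, 0.2517]
eef_rot: [[0.917, -0.187, 0.353], [-0.174, -0.982, -0.066], [0.359, -0.001, -0.933]]
wrist_force: [0.8, 0.6, 2.3]
gripper_width: 0.0151
gripper_force: 59.5
```

Request:
jog_arm([
  [0,0,0.0007,0,0,0,10],
  [0,0,0,0,0,0,10],
  [0,0,0,0,0,0,10],
  [0,0,0,0,0,0,10],
], force=20)

```text
time: 9.93
tool_pos: [0.5522, 0.2383, 0.2519]
eef_rot: [[0.917, -0.187, 0.353], [-0.174, -0.982, -0.067], [0.359, -0.0, -0.933]]
wrist_force: [2.0, 0.3, -0.7]
gripper_width: 0.0153
gripper_force: 59.1
```

```bash
python3 - <<'E'
from h import *
s=telemetry.sense();print(s["tool_pos"],s["time"],s["gripper_force"],s["wrist_force"],s["ft_torque"])
a=cap("scene","s7");c=cap("wrist","w7")
im=np.zeros((480,800,3),np.uint8)
im[:,:360]=cv2.imread("pics/w7.png")[:,140:500];im[:,360:]=cv2.resize(cv2.imread("pics/s7.png")[180:360,400:565],(440,480),interpolation=cv2.INTER_CUBIC);cv2.imwrite("pics/c7.png",im)
E
```

```text
[0.55217679 0.23832924 0.25191642] 9.9333 59.05428349971771 [ 2.02058259  0.33840817 -0.73013807] [ 0.18710315 -0.14137692  0.08751162]
```

View pics/c7.png

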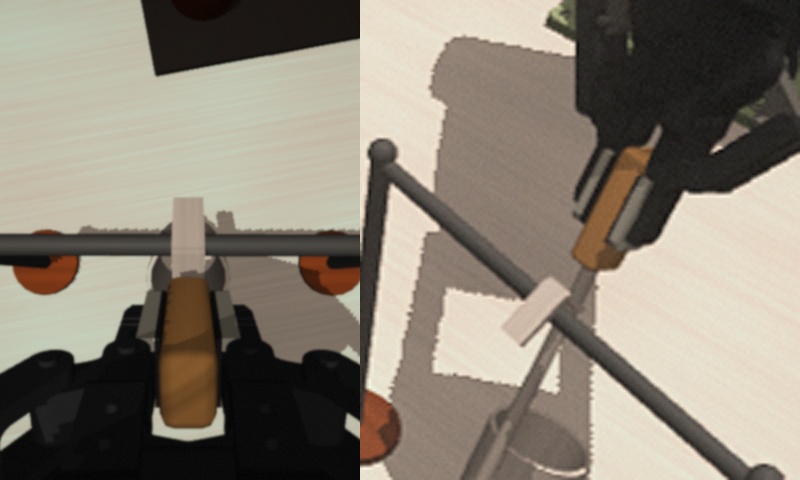

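The hook is seated on the bar. I'll open the fingers slowly by small widths.

Request:
jog_arm([
  [0,0,-0.0003,0,0,0,13],
  [0,0,0,0,0,0,14],
  [0,0,0,0,0,0,15],
  [0,0,0,0,0,0,15.5],
  [0,0,0,0,0,0,16],
  [0,0,0,0,0,0,16.5],
  [0,0,0,0,0,0,17],
  [0,0,0,0,0,0,18],
], force=20)

```text
time: 10.7
tool_pos: [0.5523, 0.2383, 0.2523]
eef_rot: [[0.917, -0.187, 0.353], [-0.175, -0.982, -0.067], [0.36, -0.001, -0.933]]
wrist_force: [0.0, -0.2, -1.2]
gripper_width: 0.0181
gripper_force: 0.0
```

```bash
python3 - <<'E'
from h import *
s=telemetry.sense();print(s["tool_pos"],s["time"],s["gripper_width"],s["gripper_force"],s["wrist_force"],s["ft_torque"])
a=cap("scene","s8");c=cap("wrist","w8")
im=np.zeros((480,800,3),np.uint8)
im[:,:360]=cv2.imread("pics/w8.png")[:,140:500];im[:,360:]=cv2.resize(cv2.imread("pics/s8.png")[180:360,400:565],(440,480),interpolation=cv2.INTER_CUBIC);cv2.imwrite("pics/c8.png",im)
E
```

```text
[0.55234417 0.23834887 0.25232886] 10.7 0.018101147071589482 0.0 [ 0.00613731 -0.20904197 -1.20413851] [ 0.059444    0.18204591 -0.01661419]
```

View pics/c8.png

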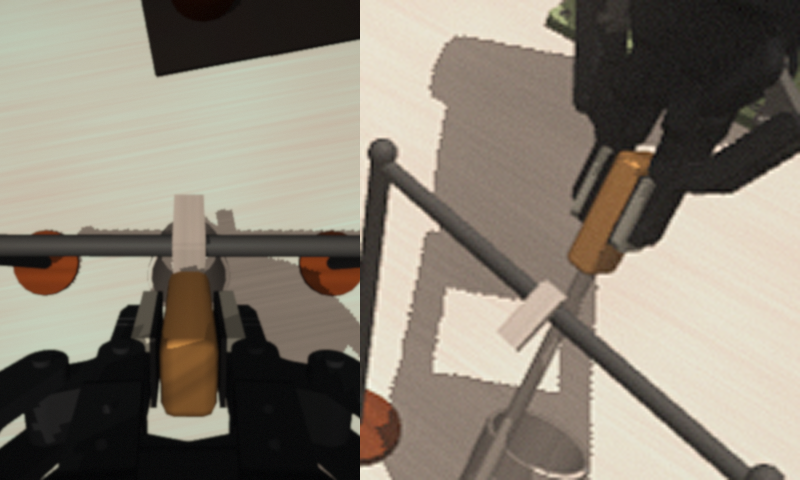

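Released. The dipper hangs on the bar, having settled by about 1 mm. Next I open further, let it settle, and retreat along the tool axis.

Request:
jog_arm([
  [0,0,0,0,0,0,22],
  [0,0,0,0,0,0,28],
  [0,0,0,0,0,0,36],
  [0,0,0,0,0,0,45],
  [0,0,0,0,0,0,45],
  [0,0,0,0,0,0,45],
  [0,0,0,0,0,0,45],
  [0,0,0,0,0,0,45],
])

```text
time: 11.47
tool_pos: [0.5525, 0.2384, 0.2523]
eef_rot: [[0.917, -0.187, 0.354], [-0.174, -0.982, -0.066], [0.36, -0.001, -0.933]]
wrist_force: [0.7, 0.3, 0.0]
gripper_width: 0.0448
gripper_force: 0.0
```

Request:
jog_arm([
  [-0.0035,0.0007,0.0093,0,0,0,45],
  [-0.007,0.0013,0.0187,0,0,0,45],
  [-0.0106,0.002,0.028,0,0,0,45],
  [-0.0106,0.002,0.028,0,0,0,45],
  [-0.0106,0.002,0.028,0,0,0,45],
  [-0.0106,0.002,0.028,0,0,0,45],
  [-0.0106,0.002,0.02,0,0,0,45],
  [0,0,0,0,0,0,45],
])

```text
time: 12.13
tool_pos: [0.5049, 0.2484, 0.3772]
eef_rot: [[0.914, -0.186, 0.36], [-0.175, -0.983, -0.062], [0.366, -0.007, -0.931]]
wrist_force: [-0.6, 1.0, 0.2]
gripper_width: 0.0447
gripper_force: 0.0
```

Request:
jog_arm([
  [0,0,0,0,0,0,45],
  [0,0,0,0,0,0,45],
  [0,0,0,0,0,0,45],
  [0,0,0,0,0,0,45],
  [0,0,0,0,0,0,45],
  [0,0,0,0,0,0,45],
  [0,0,0,0,0,0,45],
  [0,0,0,0,0,0,45],
])

```text
time: 12.8
tool_pos: [0.505, 0.2474, 0.3721]
eef_rot: [[0.917, -0.187, 0.353], [-0.174, -0.982, -0.067], [0.36, -0.001, -0.933]]
wrist_force: [-0.6, -0.7, 0.4]
gripper_width: 0.0452
gripper_force: 0.0
```

```bash
python3 - <<'E'
from h import *
a=cap("scene","s9")["frame"].astype(int)
for i in range(12): imaging.capture("top")
b=cap("scene","s10")["frame"].astype(int)
d=abs(a-b).max(2);print("changed px",(d[150:400,380:600]>40).sum(),telemetry.sense()["time"],telemetry.sense()["wrist_force"])
E
```

```text
changed px 11 13.5 [ 0.33804044 -0.0016214   0.09375104]
```

View pics/s10.png

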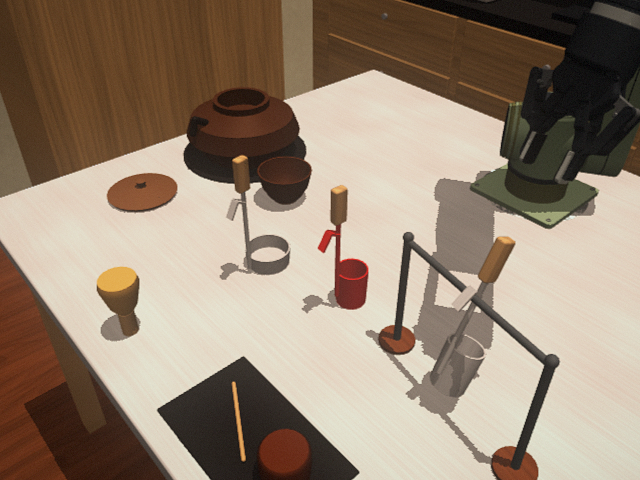

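The dipper hangs freely at mid-bar (467,297), and the ladle (268,254) and bowl (285,180) have not moved. I'll let any remaining swing die out, then hand in.

Request:
jog_arm([
  [0,0,0,0,0,0,45],
  [0,0,0,0,0,0,45],
  [0,0,0,0,0,0,45],
  [0,0,0,0,0,0,45],
  [0,0,0,0,0,0,45],
  [0,0,0,0,0,0,45],
  [0,0,0,0,0,0,45],
  [0,0,0,0,0,0,45],
])

```text
time: 14.17
tool_pos: [0.5049, 0.2474, 0.3723]
eef_rot: [[0.917, -0.187, 0.354], [-0.174, -0.982, -0.066], [0.36, -0.001, -0.933]]
wrist_force: [0.5, 0.1, -1.0]
gripper_width: 0.0448
gripper_force: 0.0
```

```bash
python3 - <<'E'
from h import *
fr=[]
for i in range(24): fr.append(imaging.capture("scene")["frame"].astype(int)[150:400,380:540])
print([int((abs(f-fr[0]).max(2)>40).sum()) for f in fr])
if max((abs(f-fr[0]).max(2)>40).sum() for f in fr)<15: print(ticket.finish_job())
E
```

```text
[0, 0, 0, 0, 0, 0, 0, 0, 0, 0, 0, 0, 0, 0, 0, 0, 0, 0, 0, 0, 0, 0, 0, 0]
the job is handed in; nothing more can be done
None
```

The deep, narrow dipper hangs at rest by its hook near the middle of the bar, released and clear of the gripper; the shallow dipper and the tea bowl were left where they stood, and the job was handed in at about 15 s.

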